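# Find the full screw tin by heft

## Task

One of these three identical screw tins is full and the other two are part used. Heft them to find the heaviest by feel, stand the two lighter ones upright in the divided crate, one to a cell, setting tins down rather than dropping them, and finish while still holding the heaviest in the gripper, upright and still, at least 15 cm clear of the counter. Do not disturb the tape roll, the carton or the wrench.

Things in the scene. Friction and masses are not known exactly. Their poses are not given: they have to be found in the camera images.
- tin_a_mid (a point): its centre, half-way up (50 mm above its underside), z along its axis. One of three outwardly identical closed round steel tins of screws, 56 mm in diameter and 100 mm tall, with a pressed-on lid, standing upright on the counter. They differ only in weight, 0.2 to 0.8 kg; the heaviest is at least 0.15 kg heavier than either of the others. Which tin is the heaviest cannot be seen; contents are fixed and centred
- tin_b_mid (a point): its centre, half-way up (50 mm above its underside), z along its axis. One of three outwardly identical closed round steel tins of screws, 56 mm in diameter and 100 mm tall, with a pressed-on lid, standing upright on the counter. They differ only in weight, 0.2 to 0.8 kg; the heaviest is at least 0.15 kg heavier than either of the others. Which tin is the heaviest cannot be seen; contents are fixed and centred
- tin_c_mid (a point): its centre, half-way up (50 mm above its underside), z along its axis. One of three outwardly identical closed round steel tins of screws, 56 mm in diameter and 100 mm tall, with a pressed-on lid, standing upright on the counter. They differ only in weight, 0.2 to 0.8 kg; the heaviest is at least 0.15 kg heavier than either of the others. Which tin is the heaviest cannot be seen; contents are fixed and centred
- crate: open plywood crate fixed to the counter, 96 mm (x) by 276 mm (y) outside and 45 mm high, floor and walls 5 mm, two cross walls make three equal cells in a row along its y; origin at the centre of its underside, z up; it stands at any yaw within 0.4 rad
- cell0 (a point): centre of the floor of the crate's -y end cell, 5 mm above the crate's underside; the cell is about 86 mm square inside, 90 mm from the middle one
- cell1 (a point): centre of the floor of the crate's middle cell, 5 mm above the crate's underside; the cell is about 86 mm square inside
- cell2 (a point): centre of the floor of the crate's +y end cell, 5 mm above the crate's underside; the cell is about 86 mm square inside, 90 mm from the middle one
- tape_mid (a point): bystander: centre of a roll of brown packing tape lying flat, 90 mm across and 48 mm high
- carton_mid (a point): bystander: centre of a cardboard carton, 60 x 110 x 50 mm high
- wrench: bystander: steel wrench lying flat, 170 mm long along its x, under 25 mm high; origin at the middle, on its underside
Mind the look-alikes: they are no part of the job. What is shaped like the part that bears tin_c_mid but blue or turquoise is not meant. What is shaped like the part that bears tin_b_mid but blue or purple is not meant.

How it is judged:
By the outcome, as a careful person would: the job done as asked, in the order asked, and still so for the second after the job is handed in, while the arm keeps its last pose, push and grip.
It also fails if it takes over 69 s, if anything falls off the work surface, if the arm or the gripper's body presses on something with over 40 N, if the wrist force passes 120 N, or if a joint passes its speed limit or range.

## Robot

A 6-joint arm with a two-finger parallel gripper is mounted at the origin on the work surface. World frame = base frame: x ahead of the robot, y to its left, z up, the work surface at z = 0. Lengths are in mm, angles in degrees, forces in N, time in s.
With the tool pointing down it reaches from about 350 to 850 mm from the base axis. Payload 8.1 kg.
Tool frame: the origin (TCP) lies between the finger pads; the fingertips stand 22 mm ahead of it and the grasp point (between the pads) lies 3 mm ahead of it; z points along the fingers, y is the line along which they close (so a half turn about z gives the same grasp; the last joint's range is limited). The gripper opens to 85 mm and grips with 20 to 120 N. Pads are 22 mm wide; open, the fingers measure 114 mm over their backs; the gripper's body (76 mm by 85 mm) begins 54 mm behind the grasp point. The pads swing forward as they close: fully open they stand 13 mm farther back than shut.
Start: joints at [-68.205, 7.471, 85.268, -0, 87.261, -4.893], TCP at [269.502, -536.073, 253.292] pointing down, gripper open.
Joint ranges: [-169.43, 169.43], [-51.17, 129.36], [1.28, 143.12], [-76.62, 256.62], [0, 156.53], [-152.29, 152.29]. Speed limits (degrees/s): [136.94, 136.94, 159.86, 180, 180, 180].

## Interface

Orientations are given as [roll, pitch, yaw] about the fixed x, y, z axes, in that order (R = Rz(yaw) Ry(pitch) Rx(roll)).
In Python, from bench import r, vision gives the robot as it stands.
- The arm moves only by the tool step_arm, never from a script. Its argument "targets" is a list that holds one entry, the list of rows, each a list of 6 numbers: the shift along the world's x, y, z in mm, then the turn, a rotation vector about the world's x, y, z in rad. In form: [[[x, y, z, rx, ry, rz], ...]]. A call has 1 to 12 rows; each row is the pose to reach, as a shift and turn from the pose commanded when the call began; what a row does not reach only later rows make up. A row lasts 1/12 s, in which the tool goes at most 41.7 mm and 7.16 degrees, less where a joint would pass 70% of its speed; a pose out of reach is approached as far as the arm can. A call with a gripper value outside its range is refused whole. "fingers" is the gripper's target within -1 to 1 (shut at 1, half-way at 0, fully open at -1), set as the call begins (left out, the last holds). The fingers move at their own pace and stop on an object; "newtons" is the grip in N (left out, the last holds). Time passes only in rows, so rows that repeat a pose let the fingers close. It gives the time, the measured TCP pose, the force, the opening and the grip force at its end, in the units of the state.
- r.sense(): the state, without advancing time (a new reading comes with each control period).
- vision.snapshot(name): name is "side" or "top" or "wrist"; returns a dict with "img" (480x640x3 uint8, blue, green, red), "mtx" (3x3 intrinsics, pixels), "eye" and "attitude" of the camera in the world. Camera axes: x right, y up, looking along -z (the intrinsics and any distortion apply to the point x, -y, -z); pixel columns grow to the right and rows downward; lengths in mm; the calibration is good to about 2 mm. The wrist camera is an equidistant fisheye: a pixel r from the principal point sees the ray r / f radians off the axis. A picture is of the moment at which its call begins. There is no depth.
- r.hand_in(): hands the job in; it is judged then, once.
The state is a dict: "time": time; "joint_pos": joint angles; "qd": joint speeds; "joint_efforts": joint torques, N m; "tool_pos": TCP position; "tcp_rot": TCP orientation; "ft_force": force on the tool from outside, world axes, zero at the start; "wrist_torque": the same for the moment, N m; "finger_gap": finger opening in mm; "grip_force": force on a finger pad.
Only numpy, scipy, OpenCV 4.12 (cv2) and the standard library are available. Lean on these libraries where they do the work, as an engineer would, in place of code of your own. Each camera call takes 0.05 s, during which the arm holds its last target. There are 200 camera calls.

## Working session

There is one attempt and no reset: what is moved stays moved. The work goes in short steps, Python scripts to look and compute and a tool call to move; the robot and the scene stay as the last step left them, time stands still between calls to the robot, and variables do not carry over. Pictures are saved under pics/ and viewed, at most 10 in all, crops included, and the job is handed in when it is done.

Besides the shell and the picture viewer there is one more tool, called after "Emit:" as name(argument=value, ...) on one line, values as JSON. step_arm: Moves the arm, as the interface text tells. Its arguments: {"type":"object","properties":{"targets":{"type":"array"},"fingers":{"type":"number"},"newtons":{"type":"number"}},"required":["targets"]}

```bash
mkdir -p pics; ls; python3 - <<'E'
from bench import r, vision
import cv2
for n in ("top","side"):
    s=vision.snapshot(n); cv2.imwrite(f"pics/{n}0.png",s["img"])
    print(n,s["mtx"],s["eye"],s["attitude"],[k for k in s])
print(r.sense())
E
```

```text
pics
top [[504.45801916   0.         312.92992198]
 [  0.         504.45801916 232.43636265]
 [  0.           0.           1.        ]] [ 405.86040135  -54.86841991 1143.91622613] [  8.93328615  -1.50672583 -88.95268056] ['img', 'mtx', 'eye', 'attitude']
side [[588.7002576    0.         310.16386933]
 [  0.         588.7002576  240.51342056]
 [  0.           0.           1.        ]] [-360.03537384  770.35453896  893.41847518] [  56.40138615    0.82145637 -132.66545705] ['img', 'mtx', 'eye', 'attitude']
{'time': 0.1, 'joint_pos': array([-6.82047633e+01,  7.51254717e+00,  8.53249857e+01, -4.64439643e-04,
        8.72613079e+01, -4.89308163e+00]), 'qd': array([-0.04126719,  0.01040882, -0.14708271,  0.00732453,  0.02328987,
        0.10330216]), 'joint_efforts': array([ 9.79343640e-04, -5.70951855e+01, -5.01941729e+01, -1.54984909e-04,
        8.15581356e-03,  1.10798334e-05]), 'tool_pos': array([ 269.32349977, -535.62928532,  252.31223526]), 'tcp_rot': array([-1.79901480e+02, -7.96859561e-03,  2.66883340e+01]), 'ft_force': array([-3.68018055e-04,  1.00912619e-01, -4.27445761e-01]), 'wrist_torque': array([-0.04147775, -0.03119878, -0.0428325 ]), 'grip_force': 0.0, 'finger_gap': 85.38539185890905}
```

View pics/top0.png

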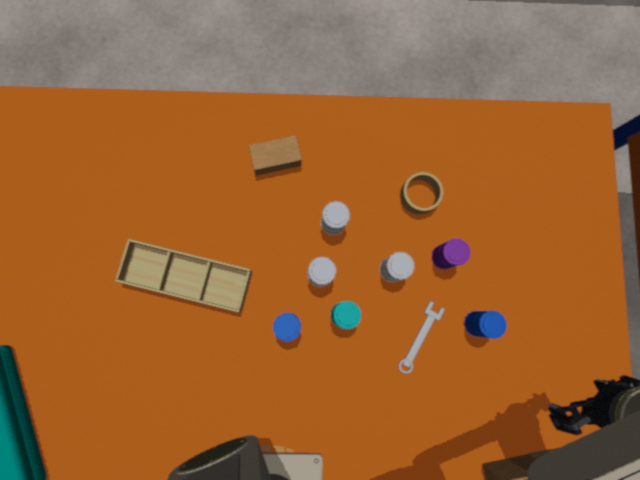

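View pics/side0.png

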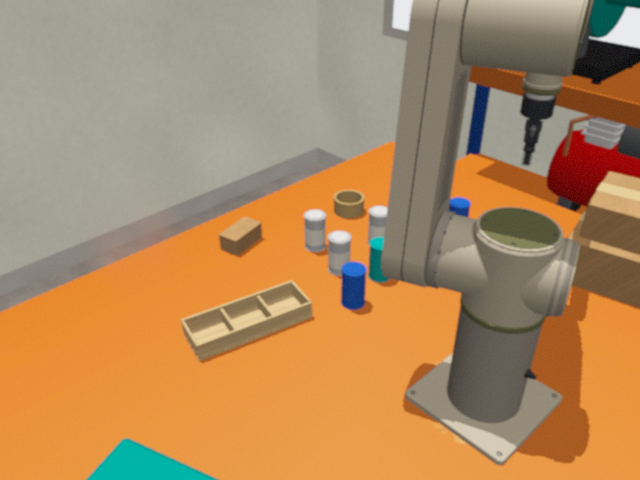

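The top view shows three white-lidded tins at about (336,215), (322,271) and (400,265). The crate corners are near (130,241), (250,270), (239,312) and (118,283), and the coloured look-alikes, wrench, tape and carton are also visible. Next I'll turn these into positions.

```bash
cat > h.py <<'E'
import numpy as np, cv2
from scipy.spatial.transform import Rotation as R
def ray(s,uv,z):
    M=R.from_euler('xyz',s["attitude"],degrees=True).as_matrix(); K=s["mtx"]
    d=np.array([(uv[0]-K[0,2])/K[0,0],-(uv[1]-K[1,2])/K[1,1],-1]); d=M@d
    e=np.array(s["eye"]); return e+d*(z-e[2])/d[2]
def proj(s,p):
    M=R.from_euler('xyz',s["attitude"],degrees=True).as_matrix(); K=s["mtx"]
    q=M.T@(np.array(p)-s["eye"]); return np.array([K[0,2]+K[0,0]*q[0]/-q[2],K[1,2]-K[1,1]*q[1]/-q[2]])
E
python3 - <<'E'
from bench import r, vision
from h import *
s=vision.snapshot("top"); im=s["img"]
for z,n,uv in [(100,'t1',(336,212)),(100,'t2',(322,270)),(100,'t3',(401,264)),(100,'blue',(287,327)),(100,'teal',(347,314)),(100,'blue2',(493,324)),(100,'purple',(457,252)),(0,'wr',(435,305)),(0,'wr',(406,368)),(48,'tape',(423,192)),(50,'carton',(275,152))]:
    print(n,ray(s,uv,z).round())
c=[ray(s,uv,45) for uv in [(130,241),(250,270),(239,312),(118,283)]]
print(np.round(c),[np.linalg.norm(c[i]-c[i-1]).round() for i in range(4)],np.mean(c,0).round(1), np.degrees(np.arctan2(*(c[0]-c[1])[:2])))
v=cv2.resize(im[190:345,110:430],None,fx=2.5,fy=2.5,interpolation=cv2.INTER_CUBIC); cv2.imwrite("pics/top1.png",v)
E
```

```text
t1 [ 615. -127.  100.]
t2 [ 492. -100.  100.]
t3 [ 508. -264.  100.]
blue [375. -30. 100.]
teal [ 403. -152.  100.]
blue2 [ 388. -453.  100.]
purple [ 536. -382.  100.]
wr [ 426. -361.    0.]
wr [ 287. -293.    0.]
tape [ 676. -326.   48.]
carton [759.   8.  50.]
[[551. 318.  45.]
 [493.  55.  45.]
 [403.  75.  45.]
 [460. 337.  45.]] [np.float64(94.0), np.float64(269.0), np.float64(93.0), np.float64(268.0)] [476.9 195.9  45. ] 12.406857341893453
```

View pics/top1.png

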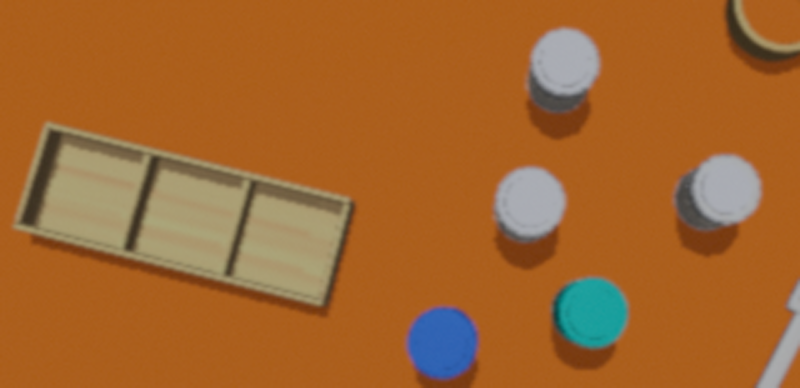

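```bash
python3 - <<'E'
from bench import r, vision
from h import *
from scipy.optimize import least_squares
t=vision.snapshot("top"); sd=vision.snapshot("side")
f=lambda u,v:((u+.5)/2.5-.5+110,(v+.5)/2.5-.5+190)
for n,c in [('t1',(565.5,62)),('t2',(530.5,203)),('t3',(726,190)),('teal',(592,313)),('blue',(443,342))]:
    p=ray(t,f(*c),100); print(n,p.round(1),'side px',proj(sd,p).round(1))
obs=np.array([f(*c) for c in [(46,123),(352,200),(325,305),(14,227)]])
def mod(q):
    a=q[2]; return np.array([proj(t,[q[0]+np.cos(a)*x-np.sin(a)*y,q[1]+np.sin(a)*x+np.cos(a)*y,45]) for x,y in [(48,138),(48,-138),(-48,-138),(-48,138)]])
s=least_squares(lambda q:(mod(q)-obs).ravel(),[477,196,-.21]); q=s.x
print(q,s.fun.round(1))
for i,y in enumerate((-90,0,90)): print('cell',i,(q[0]-np.sin(q[2])*y).round(1),(q[1]+np.cos(q[2])*y).round(1))
E
```

```text
t1 [ 609.9 -127.1  100. ] side px [315.5 213.6]
t2 [490.3 -99.4 100. ] side px [340.5 235.6]
t3 [ 504.4 -262.2  100. ] side px [380.4 210. ]
teal [ 401.2 -151.2  100. ] side px [381.7 242. ]
blue [375.7 -29.9 100. ] side px [354.6 266.9]
[ 4.79683212e+02  1.97919617e+02 -2.24174622e-01] [ 0.2 -0.6  0.4 -0.8 -0.4  0.6 -0.3  0.7]
cell 0 459.7 110.2
cell 1 479.7 197.9
cell 2 499.7 285.7
```

Emit:
step_arm(targets=[[[235,274,-50,0,0,0],[235,274,-50,0,0,0],[235,274,-50,0,0,0],[235,274,-50,0,0,0],[235,274,-50,0,0,0],[235,274,-50,0,0,0],[235,274,-50,0,0,0],[235,274,-50,0,0,0],[235,274,-50,0,0,0],[235,274,-50,0,0,0],[235,274,-50,0,0,0],[235,274,-50,0,0,0]]], fingers=-1, newtons=40)

```text
time: 1.25
tool_pos: [504.4, -262.1, 203.2]
tcp_rot: [180.0, 0.0, 26.7]
ft_force: [-0.2, -0.7, -0.5]
finger_gap: 85.2
grip_force: 0.0
```

```bash
python3 - <<'E'
from bench import r, vision
import cv2
print(r.sense())
s=vision.snapshot("wrist"); cv2.imwrite("pics/w1.png",s["img"]); print(s["mtx"],s["eye"],s["attitude"])
E
```

```text
{'time': 1.25, 'joint_pos': array([-3.26111116e+01,  4.24704689e+00,  9.39822784e+01, -2.92329848e-02,
        8.17859102e+01,  3.06578965e+01]), 'qd': array([-1.68793018, -0.2819125 , -0.13834398,  0.02834109,  0.05090533,
        0.12599383]), 'joint_efforts': array([ 1.45122528e+00, -5.26192153e+01, -4.88708603e+01,  1.56612215e-01,
        1.40622949e-03,  5.29933011e-02]), 'tool_pos': array([ 504.37675833, -262.12325029,  203.2096088 ]), 'tcp_rot': array([1.79998354e+02, 3.26573589e-02, 2.67351718e+01]), 'ft_force': array([-0.16913665, -0.70028945, -0.52695429]), 'wrist_torque': array([-0.01571226, -0.02576552, -0.06040148]), 'grip_force': 0.0, 'finger_gap': 85.16049232384655}
[[371.64829954   0.         319.01488654]
 [  0.         371.64829954 240.18693716]
 [  0.           0.           1.        ]] [ 562.82141979 -231.84916741  323.19979403] [-1.52366696e+01  2.01932479e-02 -6.32426640e+01]
```

View pics/w1.png

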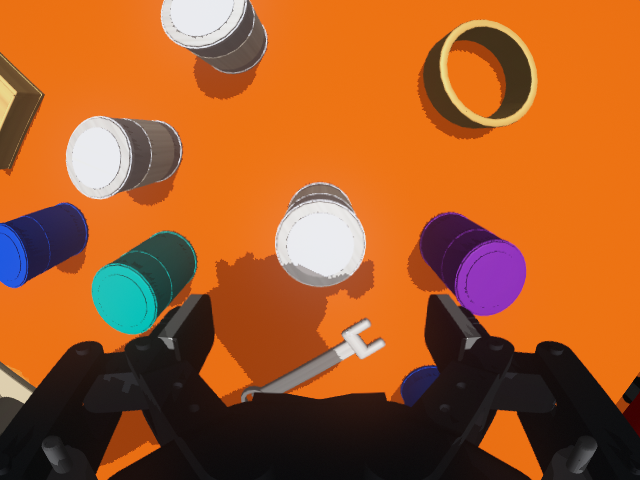

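The tin lid is centred at about (321,242), between the fingers, with the purple and teal tins clear of both. I'll descend and grip.

Emit:
step_arm(targets=[[[0,0,-40,0,0,0],[0,0,-80,0,0,0],[0,0,-105,0,0,0],[0,0,-120,0,0,0],[0,0,-128,0,0,0],[0,0,-128,0,0,0]]])

```text
time: 1.8
tool_pos: [502.7, -262.5, 73.4]
tcp_rot: [-179.8, 0.1, 26.6]
ft_force: [-0.1, 0.1, 0.6]
finger_gap: 85.1
grip_force: 0.0
```

Emit:
step_arm(targets=[[[0,0,0,0,0,0],[0,0,0,0,0,0],[0,0,0,0,0,0],[0,0,0,0,0,0],[0,0,0,0,0,0],[0,0,0,0,0,0],[0,0,0,0,0,0],[0,0,0,0,0,0]]], fingers=1, newtons=50)

```text
time: 2.47
tool_pos: [505.7, -263.0, 77.6]
tcp_rot: [179.8, -0.1, 26.7]
ft_force: [-2.1, 0.8, 7.0]
finger_gap: 55.2
grip_force: 52.8
```

Emit:
step_arm(targets=[[[0,0,5,0,0,0],[0,0,15,0,0,0],[0,0,30,0,0,0],[0,0,40,0,0,0],[0,0,40,0,0,0],[0,0,40,0,0,0],[0,0,40,0,0,0],[0,0,40,0,0,0]]])

```text
time: 3.13
tool_pos: [503.8, -261.6, 114.2]
tcp_rot: [-179.9, 0.1, 26.7]
ft_force: [-0.7, -0.1, -6.8]
finger_gap: 55.2
grip_force: 54.6
```

Emit:
step_arm(targets=[[[0,0,0,0,0,0],[0,0,0,0,0,0],[0,0,0,0,0,0],[0,0,0,0,0,0]]])

```text
time: 3.47
tool_pos: [504.3, -262.0, 115.0]
tcp_rot: [-180.0, 0.0, 26.7]
ft_force: [-0.8, -0.3, -6.4]
finger_gap: 54.7
grip_force: 54.6
```

Emit:
step_arm(targets=[[[0,0,0,0,0,0],[0,0,0,0,0,0],[0,0,0,0,0,0]]])

```text
time: 3.72
tool_pos: [504.5, -262.1, 115.3]
tcp_rot: [-180.0, -0.0, 26.7]
ft_force: [0.4, 0.9, -6.6]
finger_gap: 55.1
grip_force: 54.6
```

Emit:
step_arm(targets=[[[0,0,-15,0,0,0],[0,0,-28,0,0,0],[0,0,-35,0,0,0],[0,0,-37,0,0,0],[0,0,-38,0,0,0],[0,0,-38,0,0,0],[0,0,-38,0,0,0]]])

```text
time: 4.3
tool_pos: [504.4, -261.8, 77.4]
tcp_rot: [-180.0, 0.0, 26.7]
ft_force: [-2.2, 1.3, 0.6]
finger_gap: 54.7
grip_force: 54.2
```

Emit:
step_arm(targets=[[[0,0,0,0,0,0],[0,0,0,0,0,0],[0,0,0,0,0,0],[0,0,0,0,0,0],[0,0,0,0,0,0],[0,0,0,0,0,0],[0,0,0,0,0,0]]], fingers=-1)

```text
time: 4.88
tool_pos: [504.5, -262.1, 77.4]
tcp_rot: [180.0, -0.0, 26.7]
ft_force: [-0.0, -0.2, -1.1]
finger_gap: 85.4
grip_force: 0.0
```

Emit:
step_arm(targets=[[[0,0,40,0,0,0],[0,0,80,0,0,0],[0,0,110,0,0,0],[0,0,120,0,0,0],[-14,163,118,0,0,0],[-14,163,118,0,0,0],[-14,163,118,0,0,0],[-14,163,118,0,0,0],[-14,163,118,0,0,0],[-14,163,118,0,0,0],[-14,163,118,0,0,0]]])

```text
time: 5.8
tool_pos: [490.6, -99.2, 195.2]
tcp_rot: [180.0, 0.0, 26.7]
ft_force: [0.3, -0.8, -0.2]
finger_gap: 85.5
grip_force: 0.0
```

Emit:
step_arm(targets=[[[0,0,-40,0,0,0],[0,0,-80,0,0,0],[0,0,-105,0,0,0],[0,0,-115,0,0,0],[0,0,-120,0,0,0],[0,0,-120,0,0,0]]])

```text
time: 6.3
tool_pos: [490.4, -99.9, 75.0]
tcp_rot: [-180.0, 0.0, 26.6]
ft_force: [1.0, -0.3, -0.3]
finger_gap: 85.5
grip_force: 0.0
```

Emit:
step_arm(targets=[[[0,0,0,0,0,0],[0,0,0,0,0,0],[0,0,0,0,0,0],[0,0,0,0,0,0],[0,0,0,0,0,0],[0,0,0,0,0,0],[0,0,0,0,0,0],[0,0,0,0,0,0]]], fingers=1)

```text
time: 6.97
tool_pos: [492.1, -99.5, 77.5]
tcp_rot: [179.8, -0.2, 26.7]
ft_force: [-0.7, 1.3, 7.1]
finger_gap: 54.8
grip_force: 51.6
```

Emit:
step_arm(targets=[[[0,0,5,0,0,0],[0,0,15,0,0,0],[0,0,30,0,0,0],[0,0,40,0,0,0],[0,0,40,0,0,0],[0,0,40,0,0,0],[0,0,40,0,0,0],[0,0,40,0,0,0],[0,0,40,0,0,0],[0,0,40,0,0,0]]])

```text
time: 7.8
tool_pos: [490.0, -98.9, 114.5]
tcp_rot: [-179.9, 0.1, 26.7]
ft_force: [-0.3, -0.1, -3.4]
finger_gap: 55.1
grip_force: 53.5
```

Emit:
step_arm(targets=[[[0,0,0,0,0,0],[0,0,0,0,0,0],[0,0,0,0,0,0]]])

```text
time: 8.05
tool_pos: [490.4, -99.0, 115.1]
tcp_rot: [-180.0, 0.0, 26.7]
ft_force: [-0.5, -0.2, -3.5]
finger_gap: 55.1
grip_force: 53.5
```

Emit:
step_arm(targets=[[[0,0,0,0,0,0],[0,0,0,0,0,0],[0,0,0,0,0,0]]])

```text
time: 8.3
tool_pos: [490.5, -99.1, 115.3]
tcp_rot: [180.0, -0.0, 26.7]
ft_force: [0.3, -0.3, -4.5]
finger_gap: 54.9
grip_force: 53.5
```

Emit:
step_arm(targets=[[[0,0,-15,0,0,0],[0,0,-28,0,0,0],[0,0,-35,0,0,0],[0,0,-37,0,0,0],[0,0,-38,0,0,0],[0,0,-38,0,0,0],[0,0,-38,0,0,0]]])

```text
time: 8.88
tool_pos: [490.8, -99.1, 77.7]
tcp_rot: [180.0, -0.0, 26.7]
ft_force: [-0.3, 0.8, -1.1]
finger_gap: 55.3
grip_force: 53.8
```

Emit:
step_arm(targets=[[[0,0,0,0,0,0],[0,0,0,0,0,0],[0,0,0,0,0,0],[0,0,0,0,0,0],[0,0,0,0,0,0],[0,0,0,0,0,0],[0,0,0,0,0,0]]], fingers=-1)

```text
time: 9.47
tool_pos: [490.6, -99.1, 77.4]
tcp_rot: [180.0, -0.0, 26.7]
ft_force: [-0.2, 0.3, -0.2]
finger_gap: 85.3
grip_force: 0.0
```

Emit:
step_arm(targets=[[[0,0,40,0,0,0],[0,0,80,0,0,0],[0,0,110,0,0,0],[0,0,120,0,0,0],[119,-28,118,0,0,0],[119,-28,118,0,0,0],[119,-28,118,0,0,0],[119,-28,118,0,0,0],[119,-28,118,0,0,0],[119,-28,118,0,0,0]]])

```text
time: 10.3
tool_pos: [608.8, -126.8, 194.1]
tcp_rot: [-179.9, 0.1, 26.7]
ft_force: [-0.3, 0.2, 0.3]
finger_gap: 85.9
grip_force: 0.0
```

Emit:
step_arm(targets=[[[0,0,-40,0,0,0],[0,0,-80,0,0,0],[0,0,-105,0,0,0],[0,0,-115,0,0,0],[0,0,-120,0,0,0],[0,0,-120,0,0,0]]])

```text
time: 10.8
tool_pos: [609.1, -127.0, 76.0]
tcp_rot: [180.0, -0.0, 26.7]
ft_force: [-0.2, -0.2, 0.2]
finger_gap: 85.4
grip_force: 0.0
```

Emit:
step_arm(targets=[[[0,0,0,0,0,0],[0,0,0,0,0,0],[0,0,0,0,0,0],[0,0,0,0,0,0],[0,0,0,0,0,0],[0,0,0,0,0,0],[0,0,0,0,0,0],[0,0,0,0,0,0]]], fingers=1)

```text
time: 11.47
tool_pos: [611.2, -127.3, 78.2]
tcp_rot: [179.9, -0.2, 26.7]
ft_force: [-0.7, 2.1, 7.8]
finger_gap: 54.9
grip_force: 51.4
```

Emit:
step_arm(targets=[[[0,0,5,0,0,0],[0,0,15,0,0,0],[0,0,30,0,0,0],[0,0,40,0,0,0],[0,0,40,0,0,0],[0,0,40,0,0,0],[0,0,40,0,0,0],[0,0,40,0,0,0],[0,0,40,0,0,0],[0,0,40,0,0,0]]])

```text
time: 12.3
tool_pos: [609.0, -126.9, 114.4]
tcp_rot: [-179.9, 0.1, 26.7]
ft_force: [0.2, 0.2, -3.5]
finger_gap: 54.8
grip_force: 53.3
```

Emit:
step_arm(targets=[[[0,0,0,0,0,0],[0,0,0,0,0,0],[0,0,0,0,0,0]]])

```text
time: 12.55
tool_pos: [609.4, -127.1, 115.1]
tcp_rot: [-180.0, 0.0, 26.7]
ft_force: [0.2, -0.7, -3.0]
finger_gap: 55.0
grip_force: 53.3
```

Emit:
step_arm(targets=[[[0,0,0,0,0,0],[0,0,0,0,0,0],[0,0,0,0,0,0]]])

```text
time: 12.8
tool_pos: [609.5, -127.1, 115.3]
tcp_rot: [180.0, -0.0, 26.7]
ft_force: [-0.0, -1.3, -3.5]
finger_gap: 54.9
grip_force: 53.3
```

Weights read about 6.6 N for the tin at (504,-262), 3.8 N for the tin at (490,-99) and 3.3 N for the one now held. The first is the heaviest by a clear margin. I'll put the held tin into cell 2.

Emit:
step_arm(targets=[[[0,0,40,0,0,0],[0,0,75,0,0,0],[-10,37,85,0,0,0],[-20,75,85,0,0,0],[-30,113,85,0,0,0],[-40,150,85,0,0,0],[-50,188,85,0,0,0],[-60,225,85,0,0,0],[-70,263,85,0,0,0],[-80,300,85,0,0,0],[-90,338,85,0,0,0],[-100,375,85,0,0,0]]])

```text
time: 13.8
tool_pos: [508.7, 249.8, 200.6]
tcp_rot: [-180.0, -0.0, 26.7]
ft_force: [0.1, -0.1, -3.0]
finger_gap: 55.3
grip_force: 55.2
```

Emit:
step_arm(targets=[[[-7,25,0,0,0,0],[-10,38,0,0,0,0],[-10,38,0,0,0,0],[-10,38,0,0,0,0],[-10,38,0,0,0,0],[-10,38,0,0,0,0],[-10,38,0,0,0,0]]])

```text
time: 14.38
tool_pos: [500.1, 284.7, 200.3]
tcp_rot: [180.0, 0.0, 26.6]
ft_force: [-0.3, 0.3, -3.9]
finger_gap: 55.1
grip_force: 55.0
```

```bash
python3 - <<'E'
from bench import r, vision
import cv2
s=vision.snapshot("wrist"); cv2.imwrite("pics/w2.png",s["img"]); print(s["eye"],s["attitude"]);print(r.sense()["joint_pos"])
E
```

```text
[558.5162854  314.77550465 320.31654085] [-1.52092969e+01  5.62961867e-03 -6.33926978e+01]
[ 2.45652192e+01  5.41779181e+00  9.30498755e+01 -8.44691153e-03
  8.15297197e+01  8.79794100e+01]
```

View pics/w2.png

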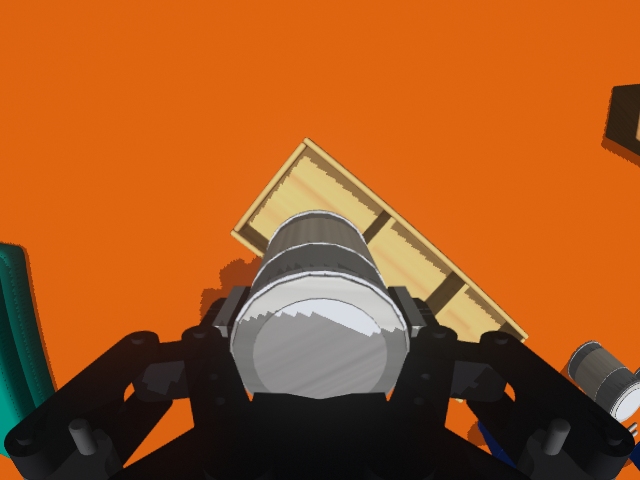

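The held tin sits over the end cell, and three crate corners show at (305,139), (233,234) and (526,338). I'll use these to refine the crate pose.

```bash
python3 - <<'E'
from h import *
M=R.from_euler('xyz',[-15.209,.0056,-63.393],degrees=True).as_matrix(); e=np.array([558.5,314.8,320.3])
for uv,z in [((305,139),45),((233,234),45),((526,338),45),((390,212),45),((464,272),45)]:
    a=np.array([uv[0]-319.01,uv[1]-240.19]); n=np.linalg.norm(a); t=n/371.65
    d=M@np.array([np.sin(t)*a[0]/n,-np.sin(t)*a[1]/n,-np.cos(t)]); print((e+d*(z-e[2])/d[2]).round(1))
a=-.2242;Q=[479.7,197.9]
for x,y in [(48,138),(-48,138),(48,-138),(46,45),(46,-45)]: print(Q[0]+np.cos(a)*x-np.sin(a)*y,Q[1]+np.sin(a)*x+np.cos(a)*y)
E
```

```text
[555.6 324.9  45. ]
[466.1 343.4  45. ]
[493.6  59.8  45. ]
[535.7 242.9  45. ]
[521.1 161.2  45. ]
557.1797203137278 321.7745048026692
463.58238141399863 343.1178445340523
495.81761858600134 52.682155465947716
534.5534153885394 231.546735654627
514.5440343903676 143.79923043613087
```

Emit:
step_arm(targets=[[[0,2,-40,0,0,0],[0,2,-75,0,0,0],[0,2,-100,0,0,0],[0,2,-110,0,0,0],[0,2,-114,0,0,0],[0,2,-116,0,0,0],[0,2,-117,0,0,0],[0,2,-117,0,0,0],[0,2,-117,0,0,0]]])

```text
time: 15.18
tool_pos: [500.8, 288.5, 85.3]
tcp_rot: [180.0, -0.2, 26.7]
ft_force: [-0.4, 1.7, -3.1]
finger_gap: 55.5
grip_force: 55.1
```

Emit:
step_arm(targets=[[[0,0,0,0,0,0],[0,0,0,0,0,0],[0,0,-1,0,0,0],[0,0,-1,0,0,0]]])

```text
time: 15.52
tool_pos: [500.1, 288.3, 83.3]
tcp_rot: [180.0, -0.1, 26.7]
ft_force: [-1.1, 0.5, 3.6]
finger_gap: 54.9
grip_force: 55.1
```

Emit:
step_arm(targets=[[[0,0,0,0,0,0],[0,0,0,0,0,0],[0,0,0,0,0,0],[0,0,0,0,0,0],[0,0,0,0,0,0],[0,0,0,0,0,0],[0,0,0,0,0,0]]], fingers=-1)

```text
time: 16.1
tool_pos: [499.5, 287.9, 82.2]
tcp_rot: [-180.0, 0.0, 26.7]
ft_force: [-0.2, -0.4, 0.0]
finger_gap: 85.8
grip_force: 0.0
```

Emit:
step_arm(targets=[[[0,0,30,0,0,0],[0,0,70,0,0,0],[0,0,105,0,0,0],[0,0,115,0,0,0],[-10,-387,113,0,0,0],[-10,-387,113,0,0,0],[-10,-387,113,0,0,0],[-10,-387,113,0,0,0],[-10,-387,113,0,0,0],[-10,-387,113,0,0,0],[-10,-387,113,0,0,0],[-10,-387,113,0,0,0]]])

```text
time: 17.1
tool_pos: [490.4, -47.2, 195.6]
tcp_rot: [180.0, -0.0, 26.7]
ft_force: [-0.4, -0.7, 0.4]
finger_gap: 85.6
grip_force: 0.0
```

Emit:
step_arm(targets=[[[0,-40,0,0,0,0],[0,-53,0,0,0,0],[0,-53,0,0,0,0],[0,-53,0,0,0,0]]])

```text
time: 17.43
tool_pos: [490.7, -98.9, 195.3]
tcp_rot: [-180.0, 0.0, 26.6]
ft_force: [-0.2, 0.6, -0.0]
finger_gap: 85.3
grip_force: 0.0
```

Next I'll grasp this tin, lift it and carry it to cell 0 at (460,111).

Emit:
step_arm(targets=[[[0,0,-40,0,0,0],[0,0,-80,0,0,0],[0,0,-105,0,0,0],[0,0,-115,0,0,0],[0,0,-120,0,0,0],[0,0,-120,0,0,0]]])

```text
time: 17.93
tool_pos: [490.8, -97.3, 75.3]
tcp_rot: [-180.0, 0.0, 26.8]
ft_force: [0.2, 0.6, 0.3]
finger_gap: 85.2
grip_force: 0.0
```

Emit:
step_arm(targets=[[[0,0,0,0,0,0],[0,0,0,0,0,0],[0,0,0,0,0,0],[0,0,0,0,0,0],[0,0,0,0,0,0],[0,0,0,0,0,0],[0,0,0,0,0,0],[0,0,0,0,0,0]]], fingers=1)

```text
time: 18.6
tool_pos: [492.5, -98.5, 77.9]
tcp_rot: [179.9, -0.2, 26.7]
ft_force: [-1.1, 2.7, 6.2]
finger_gap: 55.4
grip_force: 51.5
```

Emit:
step_arm(targets=[[[0,0,5,0,0,0],[0,0,20,0,0,0],[0,0,55,0,0,0],[0,0,95,0,0,0],[0,0,125,0,0,0],[-5,35,125,0,0,0],[-10,70,125,0,0,0],[-15,105,125,0,0,0],[-20,140,125,0,0,0],[-25,175,125,0,0,0],[-30,200,125,0,0,0],[-30,210,125,0,0,0]]])

```text
time: 19.6
tool_pos: [459.7, 114.8, 201.0]
tcp_rot: [-179.9, -0.0, 26.8]
ft_force: [-0.5, 0.6, -3.5]
finger_gap: 55.5
grip_force: 54.7
```

Emit:
step_arm(targets=[[[0,0,0,0,0,0],[0,0,0,0,0,0],[0,0,0,0,0,0],[0,0,0,0,0,0]]])

```text
time: 19.93
tool_pos: [461.1, 110.6, 200.6]
tcp_rot: [180.0, 0.0, 26.6]
ft_force: [-0.0, 0.5, -3.6]
finger_gap: 55.3
grip_force: 54.7
```

Emit:
step_arm(targets=[[[0,2,-40,0,0,0],[0,2,-75,0,0,0],[0,2,-100,0,0,0],[0,2,-110,0,0,0],[0,2,-114,0,0,0],[0,2,-116,0,0,0],[0,2,-117,0,0,0],[0,2,-117,0,0,0],[0,2,-118,0,0,0],[0,2,-118,0,0,0],[0,2,-118,0,0,0]]])

```text
time: 20.85
tool_pos: [461.4, 113.8, 83.4]
tcp_rot: [180.0, -0.1, 26.7]
ft_force: [-0.3, -1.5, -3.6]
finger_gap: 54.8
grip_force: 54.7
```

Emit:
step_arm(targets=[[[0,0,0,0,0,0],[0,0,0,0,0,0],[0,0,0,0,0,0]]])

```text
time: 21.1
tool_pos: [461.2, 113.8, 83.0]
tcp_rot: [180.0, -0.0, 26.7]
ft_force: [-0.1, 0.4, -0.1]
finger_gap: 55.6
grip_force: 54.7
```

Emit:
step_arm(targets=[[[0,0,-1,0,0,0],[0,0,-1,0,0,0],[0,0,-1,0,0,0]]])

```text
time: 21.35
tool_pos: [461.5, 114.0, 82.9]
tcp_rot: [180.0, -0.1, 26.7]
ft_force: [-3.4, 0.0, 8.2]
finger_gap: 55.0
grip_force: 55.9
```

Emit:
step_arm(targets=[[[0,0,0,0,0,0],[0,0,0,0,0,0],[0,0,0,0,0,0],[0,0,0,0,0,0],[0,0,0,0,0,0],[0,0,0,0,0,0],[0,0,0,0,0,0]]], fingers=-1)

```text
time: 21.93
tool_pos: [460.9, 113.7, 81.5]
tcp_rot: [-180.0, 0.0, 26.7]
ft_force: [0.3, -0.5, -0.1]
finger_gap: 85.6
grip_force: 0.0
```

Emit:
step_arm(targets=[[[0,0,30,0,0,0],[0,0,70,0,0,0],[0,0,105,0,0,0],[0,0,115,0,0,0],[4,-35,115,0,0,0],[8,-70,115,0,0,0],[12,-105,115,0,0,0],[16,-140,115,0,0,0],[20,-175,115,0,0,0],[24,-210,115,0,0,0],[28,-245,115,0,0,0],[32,-280,115,0,0,0]]])

```text
time: 22.93
tool_pos: [492.7, -168.1, 196.3]
tcp_rot: [180.0, -0.0, 26.7]
ft_force: [0.2, 0.9, 0.8]
finger_gap: 85.9
grip_force: 0.0
```

Emit:
step_arm(targets=[[[6,-35,0,0,0,0],[9,-70,0,0,0,0],[12,-95,0,0,0,0],[12,-95,0,0,0,0],[12,-95,0,0,0,0],[12,-95,0,0,0,0]]])

```text
time: 23.43
tool_pos: [504.7, -260.9, 196.0]
tcp_rot: [-179.9, 0.0, 26.7]
ft_force: [0.8, 0.6, 0.1]
finger_gap: 85.5
grip_force: 0.0
```

```bash
python3 - <<'E'
from bench import r, vision
import cv2
print(r.sense()["tool_pos"])
s=vision.snapshot("top"); cv2.imwrite("pics/top2.png",s["img"])
E
```

```text
[ 504.65689393 -260.90576276  196.0031195 ]
```

View pics/top2.png

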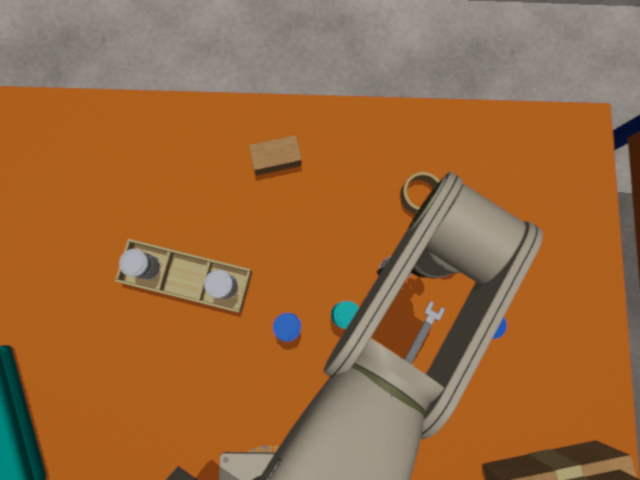

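Both light tins stand in the end cells, with lids at (134,263) and (219,285), and the bystanders are where they were. Now I'll grasp the heaviest tin and raise it.

Emit:
step_arm(targets=[[[0,-1,-40,0,0,0],[0,-1,-80,0,0,0],[0,-1,-105,0,0,0],[0,-1,-115,0,0,0],[0,-1,-120,0,0,0],[0,-1,-120,0,0,0]]])

```text
time: 23.98
tool_pos: [504.9, -261.5, 76.5]
tcp_rot: [-180.0, 0.0, 26.7]
ft_force: [0.9, 0.4, 0.5]
finger_gap: 85.4
grip_force: 0.0
```

Emit:
step_arm(targets=[[[0,0,0,0,0,0],[0,0,0,0,0,0],[0,0,0,0,0,0],[0,0,0,0,0,0],[0,0,0,0,0,0],[0,0,0,0,0,0],[0,0,0,0,0,0],[0,0,0,0,0,0]]], fingers=1, newtons=60)

```text
time: 24.65
tool_pos: [506.2, -262.7, 79.1]
tcp_rot: [179.9, -0.1, 26.7]
ft_force: [-1.8, 3.4, 6.5]
finger_gap: 54.8
grip_force: 61.5
```

Emit:
step_arm(targets=[[[0,0,5,0,0,0],[0,0,20,0,0,0],[0,0,50,0,0,0],[0,0,85,0,0,0],[0,0,120,0,0,0],[0,0,155,0,0,0],[0,0,185,0,0,0],[0,0,205,0,0,0],[0,0,215,0,0,0],[0,0,220,0,0,0],[0,0,220,0,0,0],[0,0,220,0,0,0]]])

```text
time: 25.65
tool_pos: [504.2, -261.9, 294.6]
tcp_rot: [-179.9, 0.1, 26.7]
ft_force: [-0.4, -0.8, -6.8]
finger_gap: 54.9
grip_force: 65.2
```

Emit:
step_arm(targets=[[[0,0,0,0,0,0],[0,0,0,0,0,0],[0,0,0,0,0,0],[0,0,0,0,0,0],[0,0,0,0,0,0],[0,0,0,0,0,0],[0,0,0,0,0,0],[0,0,0,0,0,0],[0,0,0,0,0,0],[0,0,0,0,0,0],[0,0,0,0,0,0],[0,0,0,0,0,0]]])

```text
time: 26.65
tool_pos: [504.9, -262.3, 296.6]
tcp_rot: [-180.0, 0.0, 26.7]
ft_force: [-0.3, 0.3, -7.1]
finger_gap: 55.0
grip_force: 65.2
```

```bash
python3 - <<'E'
from bench import r, vision
import cv2, numpy as np
a=vision.snapshot("wrist")["img"]; b=vision.snapshot("side")["img"]
cv2.imwrite("pics/fin.png",cv2.resize(np.hstack([a,b]),(800,300)))
E
```

```text
(no output)
```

View pics/fin.png

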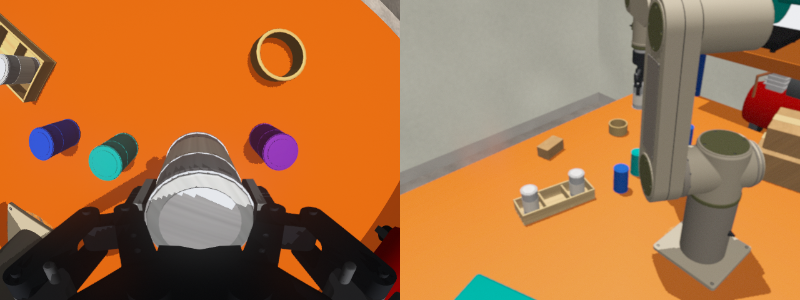

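The heaviest tin is held upright at wrist-view (200,195), about 219 mm clear of the counter. The other two stand upright in the crate, at side-view (529,195) and (576,180).

```bash
python3 -c "
from bench import r
print(r.hand_in())"
```

```text
the job is handed in; nothing more can be done
None
```

Job handed in: the heaviest tin (about 6.6 N, against about 3.8 N and 3.3 N) is held upright and still about 22 cm above the counter, the two lighter tins stand upright in the crate's end cells, and the tape, carton and wrench were never touched.

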